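Clear the light base, load the dish and set the light

TASK

Somebody has left the orange tube rack on the microscope light base: put it in the free part of the white tray, upright, and keep it from tipping. Then set the covered dish with the red agar gently and level in the middle of the lit round glass, and slide the light base's brightness slider to the green mark. Set the rack and the dish down rather than drop them, and leave the other things on the bench where they are.

Things in the scene. Friction and masses are not known exactly. Their poses are not given: they have to be found in the camera images.
- light_base: White transmitted-light base with a light grey top, fixed to the bench, a flat box 250 mm (its x) by 210 mm (its y) by 60 mm high; origin at the centre of its underside, z up, its front (the side with the brightness slider) at its -x side. Its top is flat. Its yaw differs from start to start.
- stage (a point): Centre of the lit round glass on top of the light base, at the height of the glass (60 mm above the bench); the glass is 100 mm in diameter and flush with the top (under 1 mm proud).
- dimmer_top (a point): Centre of the top face of the brightness slider's black cap. The cap is 26 mm across the track (light base x), 16 mm along the track (light base y) and stands 22 mm above the top of the light base; it has a white centre line across the track. The track runs along the light base's y, 95 mm in front of (-x of) the light base's centre.
- dimmer (a joint): Position of the slider cap along its track in m: 0 at its low end (60 mm to the -y side of the light base's centre line), growing as the cap moves towards the light base's +y, 0.120 at the high end. At 0.080 its white line is level with the green mark. It moves with about 1.5 N and stays where it is left.
- green_mark (a point): On the track's centre line, level with the green mark (a pair of green dashes 5 mm wide and 16 mm long, one either side of the track), at the height of the light base's top: the slider cap's centre must come here.
- tube_rack: Orange microtube rack, 180 mm (its x) by 55 mm (its y) by 45 mm high, with capped tubes standing 8 mm above it in two rows; about 0.26 kg; origin at the centre of its underside, z up. At the start it lies on the light base, roughly front to back, over part of the glass and across the slider's track. It is plain-sided and can be gripped across its 55 mm width.
- tray: Shallow white tray fixed to the bench, 310 mm (its x) by 220 mm (its y) outside, walls 5 mm thick and 20 mm high over all, floor 5 mm thick; origin at the centre of its underside, z up. The blue rack lies along its +y side.
- free_side (a point): Middle of the free part of the tray, on its floor, 35 mm to the tray's -y side of the tray's centre; the tray's floor is 5 mm above the bench.
- red_dish: Covered round dish with red agar, 60 mm in diameter, 15 mm high (the lid's skirt, which is the widest part, spans 4.5 to 15 mm above its underside), about 45 g; origin at the centre of its underside, z up. It stands on the bench to the right of the light base, in either of two places.
- amber_dish: A dish of the same shape and size with amber (yellow-brown) agar, a bystander; origin at the centre of its underside.
- blue_rack: Blue rack of the same size as the orange one, with three tubes, lying lengthwise in the tray along its +y side, its centre about 68 mm from the tray's centre line; a bystander; origin at the centre of its underside.
- spirit_lamp: Bystander: blue-green glass spirit lamp with a black cap, 76 mm in diameter, 82 mm high; origin at the centre of its underside.
- reagent_bottle: Bystander: brown glass bottle with a blue cap, 60 mm in diameter, 130 mm high; origin at the centre of its underside.
- stain_bottle: Bystander: white jar with a red cap, 52 mm in diameter, 100 mm high; origin at the centre of its underside.
- white_jar: Bystander: small white pot, 44 mm in diameter, 42 mm high; origin at the centre of its underside.
- forceps: Bystander: steel forceps lying flat, 130 mm long along its x, about 7 mm high; origin at the centre of its underside.
There are look-alikes about, which are no part of the job. Leave any turquoise look-alike of the red_dish alone.

How it is judged:
On the way, in this order (a step that is already met when the one before it is completed fails the run):
1. the orange rack is cleared off the light base: it stands released, flat on the tray's floor (x of tube_rack in the frame of tray between -0.15 and 0.15 m and y of tube_rack in the frame of tray between -0.105 and 0.105 m and z of tube_rack in the frame of tray below 0.011 m and angle between tube_rack's own z axis and vertical below 0.1 rad and linear speed of tube_rack below 0.03 m/s and contact force between the fingers and tube_rack below 0.1 N), for 0.2 s.
2. after that, the red dish lies released in the middle of the glass and the slider is at the green mark (horizontal distance between red_dish and stage below 0.015 m and z of red_dish in the frame of stage between -0.003 and 0.004 m and angle between red_dish's own z axis and vertical below 0.08 rad and linear speed of red_dish below 0.03 m/s and contact force between the fingers and red_dish below 0.1 N and value of joint dimmer between 0.075 and 0.085 m), for 0.2 s.
At the end, for the whole second after the job is handed in: The orange rack stands upright and flat on the floor of the tray, the red dish lies flat on the round glass with its centre within 15 mm of the glass's centre, the slider cap is within 5 mm of the green mark, and everything is released and at rest (all of step 1 and all of step 2); the robot touches nothing.
It fails at once if the orange rack is tipped by more than about 30 degrees (angle between tube_rack's own z axis and vertical above 0.52 rad).
It fails at once if the red dish is tilted by more than about 20 degrees (angle between red_dish's own z axis and vertical above 0.35 rad).
It fails at once if the orange rack or the red dish is dropped from more than about 1 cm or thrown (faster than 0.45 m/s with no finger touching it) ((linear speed of tube_rack above 0.45 m/s and contact force between the fingers and tube_rack below 0.05 N) or (linear speed of red_dish above 0.45 m/s and contact force between the fingers and red_dish below 0.05 N)).
It fails at once if a bystander (amber dish, blue rack, spirit lamp, bottle, jar, pot or forceps) is moved by more than 30 mm or knocked over (distance of any of amber_dish, blue_rack, spirit_lamp, reagent_bottle, stain_bottle, white_jar, forceps from where it was at the start of the episode above 0.03 m or angle between any of amber_dish, blue_rack, spirit_lamp, reagent_bottle, stain_bottle, white_jar, forceps's own z axis and vertical above 0.5 rad).
It also fails if it takes over 72 s, if anything falls off the work surface, if the arm or the gripper's body presses on something with over 40 N, if the wrist force passes 120 N, or if a joint passes its speed limit or range.

ROBOT

A 6-joint arm with a two-finger parallel gripper is mounted at the origin on the work surface. World frame = base frame: x ahead of the robot, y to its left, z up, the work surface at z = 0. Lengths are in m, angles in rad, forces in N, time in s.
With the tool pointing down it reaches from about 0.3 to 0.75 m from the base axis. Payload 8.5 kg.
Tool frame: the origin (TCP) lies between the finger pads; the fingertips stand 17 mm ahead of it and the grasp point (between the pads) lies 2 mm behind it; z points along the fingers, y is the line along which they close (so a half turn about z gives the same grasp; the last joint's range is limited). The gripper opens to 85 mm and grips with 20 to 120 N. Pads are 22 mm wide; open, the fingers measure 114 mm over their backs; the gripper's body (76 mm by 85 mm) begins 54 mm behind the grasp point. The pads swing forward as they close: fully open they stand 13 mm farther back than shut.
Start: joints at [-1.335, 0.381, 1.297, -0, 1.464, -0.215], TCP at [0.24, -0.495, 0.248] pointing down, gripper open.
Joint ranges: [-3.11, 3.11], [-0.89, 2.33], [0.22, 2.48], [-1.42, 4.56], [0.17, 2.85], [-2.88, 2.88]. Speed limits (rad/s): [2.39, 2.39, 3.14, 3.14, 3.14, 3.14].

INTERFACE

Orientations are given as a rotation vector (axis times angle).
In Python, from plant import observe, read_camera, job gives the robot as it stands.
- The arm moves only by the tool arm_command, never from a script. Its argument "deltas" is a list that holds one entry, the list of rows, each a list of 5 numbers: the opening, from -1 (shut) to 1 (fully open), then the shift along the world's x, y, z scaled (see below), then the turn about the world's z scaled (see below). In form: [[[fingers, tx, ty, tz, twist], ...]]. A call has 1 to 8 rows; each row shifts and turns the commanded pose from where the row before left it; what a row does not reach is not made up. The controller multiplies each number of a shift by 1 m and each number of a turn by 0.5 rad. A row lasts 1/10 s, in which the tool goes at most 50 mm and 8.59 degrees, less where a joint would pass 70% of its speed; a pose out of reach is approached as far as the arm can. A call with a number of a shift or a turn outside -1 to 1 is refused whole. A call with a gripper value outside its range is refused whole. The fingers move at their own pace and stop on an object; "newtons" is the grip in N (left out, the last holds). Time passes only in rows, so rows that do not move let the fingers close. It gives the time, the measured TCP pose, the force, the opening and the grip force at its end, in the units of the state.
- observe(): the state, without advancing time (a new reading comes with each control period).
- read_camera(name): name is "scene" or "side" or "wrist"; returns a dict with "img" (480x640x3 uint8, red, green, blue), "fx", "fy", "cx", "cy" (pixels), "k1" (the pictures are not rectified: a ray, as slopes to the right and down, at radius r is drawn at 1 + k1 r^2 times it, then the intrinsics apply), "rvec" (rotation vector, rad) and "tvec" (3), from world to camera coordinates, as OpenCV has them. Camera axes: x right, y down, z forward; pixel columns grow to the right and rows downward; lengths in m; the calibration is good to about 2 mm. A picture is of the moment at which its call begins. There is no depth.
- job.sign_off(): hands the job in; it is judged then, once.
The state is a dict: "time_s": time; "joint_pos": joint angles; "dq": joint speeds; "joint_torque": joint torques, N m; "ee_pos": TCP position; "eef_rot": TCP orientation; "contact_force": force on the tool from outside, world axes, zero at the start; "wrist_torque": the same for the moment, N m; "finger_gap": opening from 0.0 (shut) to 1.0 (fully open); "grip_force": force on a finger pad.
Only numpy, scipy, OpenCV 4.12 (cv2) and the standard library are available. Lean on these libraries where they do the work, as an engineer would, in place of code of your own. Each camera call takes 0.05 s, during which the arm holds its last target. There are 200 camera calls.

## Working session

There is one attempt and no reset: what is moved stays moved. The work goes in short steps, Python scripts to look and compute and a tool call to move; the robot and the scene stay as the last step left them, time stands still between calls to the robot, and variables do not carry over. Pictures are saved under pics/ and viewed, at most 14 in all, crops included, and the job is handed in when it is done.

Besides the shell and the picture viewer there is one more tool, called after ">>>" in YAML: its name, and indented under it one key for each argument. arm_command: Moves the arm, as the interface text tells. Shifts and turns lie within -1 to 1; 1 stands for 1 m of shift or 0.5 rad of turn. Its arguments: {"type":"object","properties":{"deltas":{"type":"array","items":{"type":"array","items":{"type":"array","items":{"type":"number","minimum":-1,"maximum":1}}}},"newtons":{"type":"number"}},"required":["deltas"]}

```bash
mkdir -p pics; cat > h.py <<'E'
import numpy as np, cv2, pickle
from plant import observe, read_camera, job
def snap(n,f):
    c=read_camera(n); cv2.imwrite(f'pics/{f}.png',c['img'][:,:,::-1]); pickle.dump(c,open(f'pics/{f}.pkl','wb')); return c
def load(f): return pickle.load(open(f'pics/{f}.pkl','rb'))
def px2w(c,uv,z):
    uv=np.atleast_2d(np.array(uv,float)); d=(uv-[c['cx'],c['cy']])/[c['fx'],c['fy']]
    s=d.copy()
    for _ in range(20): s=d/(1+c['k1']*(s**2).sum(1,keepdims=True))
    R=cv2.Rodrigues(np.array(c['rvec'],float))[0]; o=-R.T@np.array(c['tvec'],float).ravel()
    r=np.c_[s,np.ones(len(s))]@R
    return o+r*((z-o[2])/r[:,2:3])
def w2px(c,P):
    P=np.atleast_2d(np.array(P,float)); R=cv2.Rodrigues(np.array(c['rvec'],float))[0]
    q=P@R.T+np.array(c['tvec'],float).ravel(); s=q[:,:2]/q[:,2:]
    return s*(1+c['k1']*(s**2).sum(1,keepdims=True))*[c['fx'],c['fy']]+[c['cx'],c['cy']]
E
python3 - <<'E'
from h import *
for n in('scene','side'):
    c=snap(n,n+'0'); R=cv2.Rodrigues(np.array(c['rvec'],float))[0]; print(n,-R.T@np.array(c['tvec']).ravel(),R[2],c['fx'],c['k1'])
print(observe())
E
```

```text
scene [ 1.37752885 -0.41887099  0.92403604] [-0.65079524  0.3088233  -0.6936092 ] 471.1185360235554 -0.007888112115146074
side [0.40977365 0.79194828 0.95413766] [ 0.14566012 -0.68999527 -0.70900611] 559.9472329525629 0.0011133933386001998
{'time_s': 0.1, 'joint_pos': array([-1.33529398e+00,  3.81159145e-01,  1.29814978e+00,  9.90499488e-06,
        1.46358348e+00, -2.15296851e-01]), 'dq': array([ 0.0002907 , -0.00052449, -0.00342184,  0.00099333, -0.0003363 ,
       -0.00095526]), 'joint_torque': array([ 4.26480183e-03, -4.49220049e+01, -2.31656152e+01, -9.77232708e-05,
        3.72105249e-03, -2.86468214e-06]), 'ee_pos': array([ 0.23957401, -0.49482707,  0.24776898]), 'eef_rot': array([-3.06085914e+00, -7.01840850e-01,  5.15628983e-06]), 'contact_force': array([ 0.55489147, -0.13344459, -0.06201436]), 'wrist_torque': array([ 0.01984877,  0.00016948, -0.00438208]), 'grip_force': 0.0, 'finger_gap': 0.9963749235118935}
```

View pics/scene0.png

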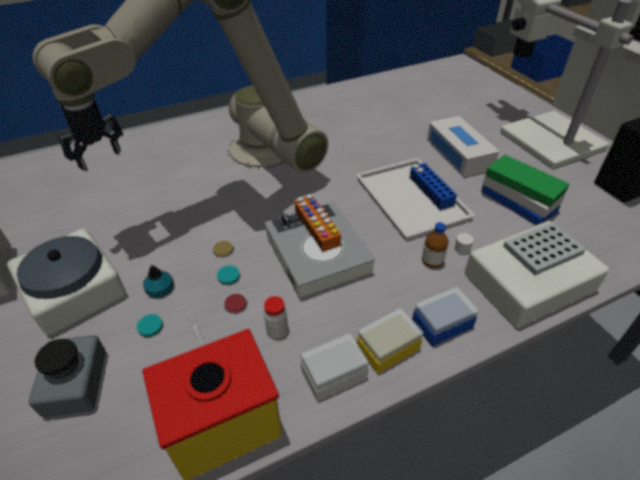

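View pics/side0.png

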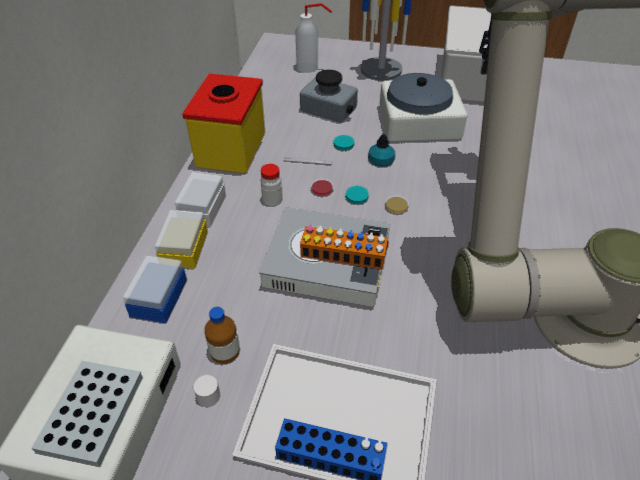

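The scene shows the orange rack at (318,222) on the base. Red candidates in the scene view are the red dish (235,303), the turquoise dishes (229,275) and (150,325), the amber dish (223,248), and the jar's red cap (275,303). By the description, the dish is (235,303), which is (322,188) in the side view. Next is a close crop that also covers the base corners.

```bash
python3 - <<'E'
from h import *
a=load('side0')['img'][170:310,250:410]; b=load('scene0')['img'][190:330,210:390]
a=cv2.resize(a,None,fx=4.2,fy=4.2,interpolation=cv2.INTER_CUBIC)
cv2.imwrite('pics/cropside.png',a[:,:,::-1])
def cen(f,z,cond,box):
    c=load(f); im=c['img'].astype(int); x0,y0,x1,y1=box; s=im[y0:y1,x0:x1]; m=cond(s[...,0],s[...,1],s[...,2])
    ys,xs=np.nonzero(m); u=(xs.mean()+x0,ys.mean()+y0); print(f,len(xs),u,px2w(c,u,z)[0])
red=lambda r,g,b:(r>1.6*g)&(r>70)
cen('side0',.012,red,(305,175,340,200)); cen('scene0',.012,red,(220,290,250,315))
org=lambda r,g,b:(r>150)&(g<120)&(b<80)
cen('side0',.0825,org,(290,220,400,275))
for f,uv in (('side0',[(275,352),(437,380),(240,447),(410,490)]),('scene0',[(357,180),(421,160),(471,213),(408,236)])): print(px2w(load(f),uv,.02).round(3))
for f,uv in (('side0',[(388,205),(357,195),(344,143),(381,150),(270,200),(221,355),(205,398),(307,161)]),): print(px2w(load(f),uv,.0).round(3))
E
```

```text
side0 259 (np.float64(321.6872586872587), np.float64(187.67181467181467)) [ 0.62615811 -0.29400118  0.012     ]
scene0 300 (np.float64(234.92333333333335), np.float64(302.89666666666665)) [ 0.63406067 -0.30327332  0.012     ]
side0 727 (np.float64(344.8294360385145), np.float64(242.05089408528198)) [ 0.52541124 -0.04494922  0.0825    ]
[[0.617 0.215 0.02 ]
 [0.305 0.215 0.02 ]
 [0.628 0.411 0.02 ]
 [0.337 0.424 0.02 ]]
[[0.339 0.199 0.02 ]
 [0.336 0.443 0.02 ]
 [0.626 0.421 0.02 ]
 [0.627 0.202 0.02 ]]
[[ 0.451 -0.274  0.   ]
 [ 0.534 -0.297 -0.   ]
 [ 0.605 -0.513  0.   ]
 [ 0.497 -0.501  0.   ]
 [ 0.749 -0.234  0.   ]
 [ 0.725  0.231  0.   ]
 [ 0.724  0.326  0.   ]
 [ 0.691 -0.411  0.   ]]
```

View pics/cropside.png

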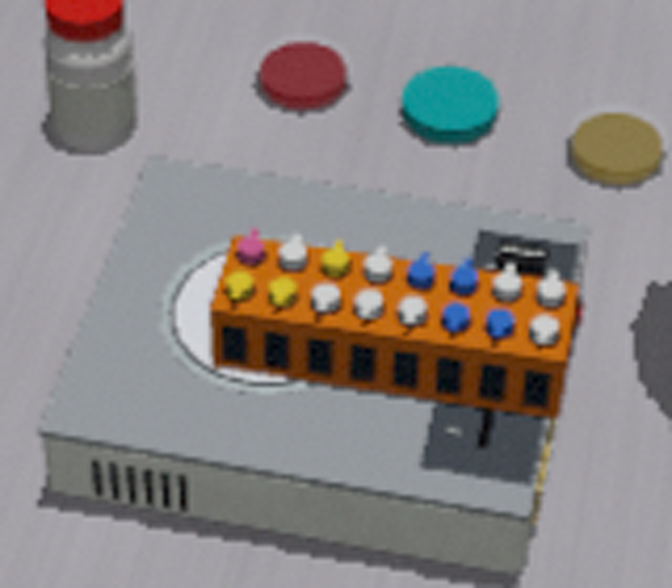

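The crop confirms the red dish at (303,75), separate from the turquoise one at (450,103). The rack runs front to back, and the slider cap is at about (520,250), near its low end. Next I fit the base and rack poses.

```bash
cat >> h.py <<'E'
from scipy.optimize import least_squares
def fit(views,x0):
    """views: list of (cam, Nx3 local pts, Nx2 px) -> x,y,yaw"""
    def res(p):
        C,S=np.cos(p[2]),np.sin(p[2]); out=[]
        for c,L,uv in views:
            L=np.array(L,float); W=np.c_[p[0]+C*L[:,0]-S*L[:,1],p[1]+S*L[:,0]+C*L[:,1],L[:,2]]
            out.append((w2px(c,W)-uv).ravel())
        return np.concatenate(out)
    r=least_squares(res,x0,loss='soft_l1'); return r.x,r.fun.round(1)
def loc(p,L): C,S=np.cos(p[2]),np.sin(p[2]); return np.array([p[0]+C*L[0]-S*L[1],p[1]+S*L[0]+C*L[1]])
E
python3 - <<'E'
from h import *
c=load('side0'); f=lambda L:np.array(L)/4.2+[250,170]
B=fit([(c,[(.125,-.105,.06),(-.125,-.105,.06),(-.125,.105,.06),(.125,.105,.06)],f([(150,157),(585,228),(527,515),(42,432)]))],[.52,-.06,0]); print(B)
R=fit([(c,[(.09,-.0275,.105),(-.09,-.0275,.105),(-.09,.0275,.105),(.09,.0275,.105)],f([(230,240),(578,288),(565,358),(213,308)]))],[.52,-.05,0]); print(R)
print('stage',loc(B[0],(0,0)),'green',loc(B[0],(-.095,.02)),'cap',px2w(c,f([(522,248)]),.082))
E
```

```text
(array([ 0.56381792, -0.04389681, -0.02646931]), array([-0.5, -0.2,  1. , -0.8,  0.6,  0.7, -1.3, -0.2]))
(array([ 0.52503683, -0.02672129,  0.00454148]), array([ 0.3, -1. ,  0.2, -1.1,  0.4,  0.9, -1.2,  0.7]))
stage [ 0.56381792 -0.04389681] green [ 0.46938052 -0.02138953] cap [[ 0.46819216 -0.09775737  0.082     ]]
```

>>> arm_command:
  deltas:
    - [[1, 0.018, 0.032, 0.005, -0.07], [1, 0.018, 0.032, 0.005, -0.07], [1, 0.018, 0.032, 0.005, -0.07], [1, 0.018, 0.032, 0.005, -0.07], [1, 0.018, 0.032, 0.005, -0.07], [1, 0.018, 0.032, 0.005, -0.07], [1, 0.018, 0.032, 0.005, -0.07], [1, 0.018, 0.032, 0.005, -0.07]]

```text
time_s: 0.9
ee_pos: [0.384, -0.2376, 0.2883]
eef_rot: [-3.13, -0.265, 0.0]
contact_force: [1.0, 0.0, 0.1]
finger_gap: 0.998
grip_force: 0.0
```

>>> arm_command:
  deltas:
    - [[1, 0.018, 0.032, 0.005, -0.07], [1, 0.018, 0.032, 0.005, -0.07], [1, 0.018, 0.032, 0.005, -0.07], [1, 0.018, 0.032, 0.005, -0.07], [1, 0.018, 0.032, 0.005, -0.06], [1, 0.018, 0.032, 0.005, 0], [1, 0, 0, 0, 0], [1, 0, 0, 0, 0]]

```text
time_s: 1.7
ee_pos: [0.4916, -0.0466, 0.3179]
eef_rot: [-3.142, -0.004, 0.001]
contact_force: [-0.1, 0.7, -0.8]
finger_gap: 1.001
grip_force: 0.0
```

```bash
python3 - <<'E'
from h import *
c=snap('wrist','w1'); o=observe(); print(o['ee_pos'],o['eef_rot'],o['joint_pos'])
print(w2px(c,[[.564,-.044,.06],[.525,-.027,.105],[.47,-.098,.082]]))
E
```

```text
[ 0.49134857 -0.04725352  0.31791727] [-3.14154238e+00 -1.59078587e-03  1.50951386e-03] [-3.36087273e-01  2.37325922e-01  1.30713814e+00 -2.70763280e-04
  1.59805202e+00  1.23368906e+00]
[[320.6091485  132.37721234]
 [301.56033678 177.80975841]
 [373.8958618  229.63924349]]
```

View pics/w1.png

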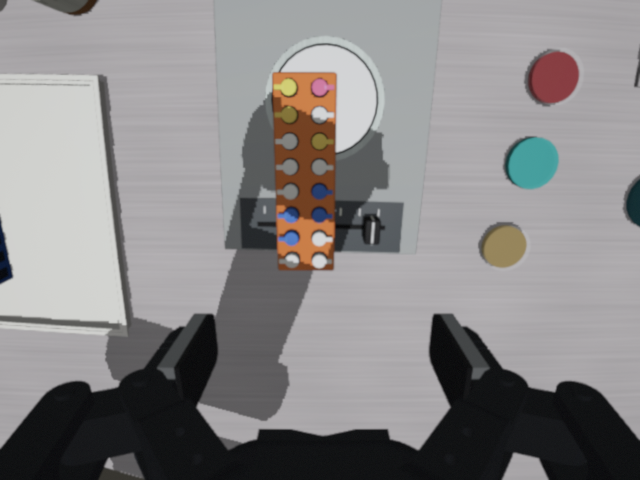

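The wrist view shows the glass centre at about (325,97), the rack's top corners at (273,72), (336,72), (333,269) and (278,270), the cap at about (372,229) and the red dish at (554,77).

```bash
python3 - <<'E'
from h import *
c=load('w1'); R=cv2.Rodrigues(np.array(c['rvec'],float))[0]; print(-R.T@np.array(c['tvec']).ravel(),R.round(3),c['fx'],c['fy'],c['cx'],c['cy'],c['k1'])
print('glass',px2w(c,(325,97),.06),'basecorners',px2w(c,[(226,249),(417,254)],.06))
print('rack',px2w(c,[(273,72),(336,72),(333,269),(278,270)],.105))
print('cap',px2w(c,(372,229),.082)); print('dish red,turq,amb',px2w(c,[(554,77),(533,163),(505,246)],.012))
print('tray',px2w(c,[(97,76),(127,330)],.02))
s=load('side0'); print('side glass,', px2w(s,np.array([(168,310),(270,388)])/4.2+[250,170],.06), px2w(s,(387,205),.012),px2w(s,(357,194),.012))
sc=load('scene0'); print('scene turq,amb', px2w(sc,[(229,274.5),(223,248)],.012), px2w(sc,(321,247),.06))
E
```

```text
[ 0.57041566 -0.0462654   0.44387854] [[ 0.002 -1.     0.   ]
 [-0.952 -0.002  0.307]
 [-0.307 -0.001 -0.952]] 371.70567005274273 371.70567005274273 322.92821394350545 245.0625851799982 -0.054037719583614245
glass [[ 0.59719668 -0.04824482  0.06      ]] basecorners [[ 0.44168054  0.05940416  0.06      ]
 [ 0.43630384 -0.14981882  0.06      ]]
rack [[ 0.61406082 -0.00414382  0.105     ]
 [ 0.61403779 -0.05720272  0.105     ]
 [ 0.43634754 -0.05641015  0.105     ]
 [ 0.43517059 -0.00251101  0.105     ]]
cap [[ 0.47066464 -0.09605208  0.082     ]]
dish red,turq,amb [[ 0.62536696 -0.2999571   0.012     ]
 [ 0.53161573 -0.29053023  0.012     ]
 [ 0.4301277  -0.27207588  0.012     ]]
tray [[0.62419698 0.19693481 0.02      ]
 [0.31514028 0.21187256 0.02      ]]
side glass, [[ 0.64658086 -0.03740617  0.06      ]
 [ 0.58249565  0.0061417   0.06      ]] [[ 0.45291408 -0.26046742  0.012     ]] [[ 0.53281384 -0.28719646  0.012     ]]
scene turq,amb [[ 0.53836365 -0.28791506  0.012     ]
 [ 0.43787779 -0.2730583   0.012     ]] [[ 0.59576451 -0.05087221  0.06      ]]
```

Glass at about (0.597,-0.048), rack at (0.525,-0.030) with yaw ≈ 0, red dish at (0.626,-0.299), tray centre at (0.475,0.314) with yaw ≈ -0.05. The sizes agree (rack 54 mm, tray 310 mm), and so do the cameras. Now grasping the rack.

>>> arm_command:
  deltas:
    - [[1, 0.017, 0.009, -0.03, 0], [1, 0.017, 0.008, -0.03, 0], [1, 0, 0, -0.04, 0], [1, 0, 0, -0.04, 0], [1, 0, 0, -0.04, 0], [1, 0, 0, -0.03, 0], [1, 0, 0, -0.015, 0], [1, 0, 0, -0.006, 0]]

```text
time_s: 2.55
ee_pos: [0.5246, -0.031, 0.0857]
eef_rot: [-3.141, 0.002, 0.005]
contact_force: [0.9, 0.4, 0.3]
finger_gap: 0.999
grip_force: 0.0
```

>>> arm_command:
  deltas:
    - [[1, 0, 0, 0, 0], [0.2, 0, 0, 0, 0], [0, 0, 0, 0, 0], [-0.2, 0, 0, 0, 0], [-0.4, 0, 0, 0, 0], [-0.6, 0, 0, 0, 0], [-0.6, 0, 0, 0, 0], [-0.6, 0, 0, 0, 0]]
  newtons: 40

```text
time_s: 3.35
ee_pos: [0.5261, -0.0302, 0.0884]
eef_rot: [3.141, 0.001, 0.003]
contact_force: [-1.2, -0.1, 6.8]
finger_gap: 0.64
grip_force: 43.8
```

>>> arm_command:
  deltas:
    - [[-0.6, 0, 0, 0.005, 0], [-0.6, 0, 0, 0.015, 0], [-0.6, 0, 0, 0.02, 0], [-0.6, 0, 0, 0.02, 0], [-0.6, 0, 0, 0.02, 0], [-0.6, 0, 0, 0.01, 0], [-0.6, 0, 0, 0, 0], [-0.6, 0, 0, 0, 0]]

```text
time_s: 4.15
ee_pos: [0.5252, -0.0299, 0.1765]
eef_rot: [-3.141, -0.001, 0.002]
contact_force: [-0.4, -0.2, -3.0]
finger_gap: 0.64
grip_force: 43.4
```

```bash
python3 - <<'E'
from h import *
c=snap('side','s2'); w=snap('wrist','w2'); print(observe()['ee_pos'],observe()['contact_force'])
a=c['img'][90:480,180:500]; b=w['img'][0:390]
b=cv2.resize(b,None,fx=.75,fy=1)
cv2.imwrite('pics/m2.png',np.hstack([a,b])[:,:,::-1])
E
```

```text
[ 0.52515856 -0.02993379  0.17623315] [ 0.79189608 -0.47849915 -3.67059807]
```

View pics/m2.png

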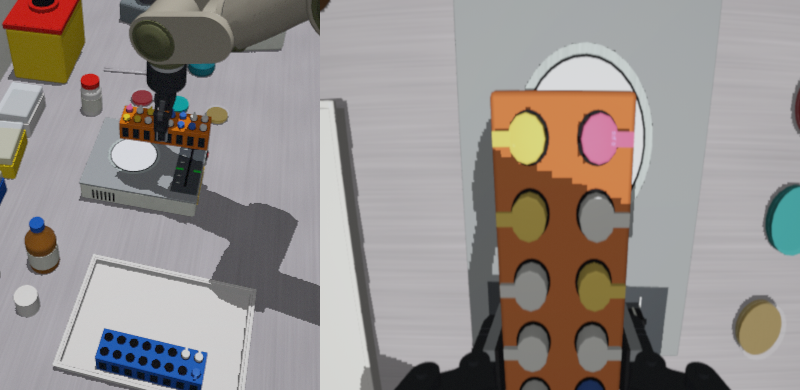

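The rack is held level (weight about 3 N). The base, glass and slider are now clear. Carrying the rack to the tray.

>>> arm_command:
  deltas:
    - [[-0.6, -0.002, 0.015, 0, 0], [-0.6, -0.005, 0.03, 0, -0.01], [-0.6, -0.006, 0.035, 0, -0.01], [-0.6, -0.006, 0.035, 0, -0.01], [-0.6, -0.006, 0.035, 0, -0.01], [-0.6, -0.006, 0.035, 0, -0.01], [-0.6, -0.006, 0.035, 0, 0], [-0.6, -0.006, 0.035, 0, 0]]

```text
time_s: 5.05
ee_pos: [0.4815, 0.227, 0.1768]
eef_rot: [3.141, -0.038, -0.002]
contact_force: [-0.4, -0.2, -2.7]
finger_gap: 0.639
grip_force: 43.3
```

>>> arm_command:
  deltas:
    - [[-0.6, -0.005, 0.03, 0, 0], [-0.6, -0.002, 0.018, 0, 0], [-0.6, 0, 0.005, -0.01, 0], [-0.6, 0, 0, -0.02, 0], [-0.6, 0, 0, -0.03, 0], [-0.6, 0, 0, -0.03, 0], [-0.6, 0, 0, -0.015, 0], [-0.6, 0, 0, 0, 0]]

```text
time_s: 5.85
ee_pos: [0.4741, 0.2771, 0.0695]
eef_rot: [3.139, -0.039, -0.009]
contact_force: [0.1, -0.3, -2.4]
finger_gap: 0.642
grip_force: 43.3
```

```bash
python3 - <<'E'
from h import *
c=snap('scene','c3'); w=snap('wrist','w3'); print(observe()['ee_pos'],observe()['contact_force'])
a=cv2.resize(c['img'][120:270,330:500],None,fx=2,fy=2.6); b=w['img'][0:390]
b=cv2.resize(b,None,fx=.7,fy=1)
cv2.imwrite('pics/m3.png',np.hstack([a,b])[:,:,::-1])
E
```

```text
[0.47565494 0.27772852 0.07224846] [-0.38653505 -0.16755182 -3.12258471]
```

View pics/m3.png

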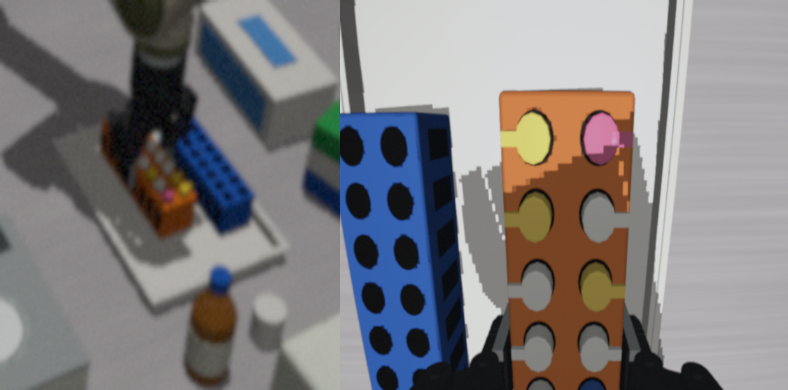

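The rack hangs between the blue rack and the tray wall with room on both sides. Lowering it.

>>> arm_command:
  deltas:
    - [[-0.6, 0, 0, -0.015, 0], [-0.6, 0, 0, -0.012, 0], [-0.6, 0, 0, -0.006, 0], [-0.6, 0, 0, -0.003, 0], [-0.6, 0, 0, -0.002, 0], [-0.6, 0, 0, -0.001, 0], [-0.6, 0, 0, 0, 0], [-0.6, 0, 0, 0, 0]]

```text
time_s: 6.75
ee_pos: [0.4757, 0.278, 0.0336]
eef_rot: [-3.141, 0.038, -0.001]
contact_force: [-0.1, -0.7, -3.1]
finger_gap: 0.639
grip_force: 43.5
```

>>> arm_command:
  deltas:
    - [[-0.6, 0, 0, -0.001, 0], [-0.6, 0, 0, -0.001, 0], [-0.6, 0, 0, 0, 0], [-0.6, 0, 0, 0, 0]]

```text
time_s: 7.15
ee_pos: [0.4758, 0.278, 0.0334]
eef_rot: [-3.141, 0.038, -0.003]
contact_force: [-6.1, -2.5, 17.5]
finger_gap: 0.64
grip_force: 45.9
```

Contact with the floor. Releasing.

>>> arm_command:
  deltas:
    - [[-0.6, 0, 0, 0.0005, 0], [0.2, 0, 0, 0, 0], [0.3, 0, 0, 0, 0], [0.4, 0, 0, 0, 0], [0.6, 0, 0, 0, 0], [0.7, 0, 0, 0, 0], [0.7, 0, 0, 0, 0], [0.7, 0, 0, 0, 0]]

```text
time_s: 7.95
ee_pos: [0.4756, 0.278, 0.0318]
eef_rot: [3.141, -0.038, -0.0]
contact_force: [0.7, 0.2, 0.1]
finger_gap: 0.852
grip_force: 0.0
```

>>> arm_command:
  deltas:
    - [[0.7, 0, 0, 0.01, 0], [0.7, 0, 0, 0.03, 0], [0.7, 0, 0, 0.04, 0], [0.7, 0, 0, 0.04, 0], [0.7, 0, 0, 0.04, 0], [0.7, 0, 0, 0.02, 0], [0.7, 0, 0, 0, 0], [0.7, 0, 0, 0, 0]]

```text
time_s: 8.75
ee_pos: [0.4753, 0.2779, 0.2119]
eef_rot: [-3.141, 0.038, -0.0]
contact_force: [-0.4, -0.3, -1.4]
finger_gap: 0.853
grip_force: 0.0
```

```bash
python3 - <<'E'
from h import *
c=snap('side','s4'); w=snap('wrist','w4'); o=observe(); print(o['ee_pos'],o['contact_force'],o['eef_rot'])
a=cv2.resize(c['img'][180:480,180:450],(480,533)); b=cv2.resize(w['img'],(320,533))
cv2.imwrite('pics/m4.png',np.hstack([a,b])[:,:,::-1])
E
```

```text
[0.47507879 0.27778036 0.21067872] [-0.83674631  0.86429411 -0.67510861] [ 3.14061507 -0.03800013 -0.00361519]
```

View pics/m4.png

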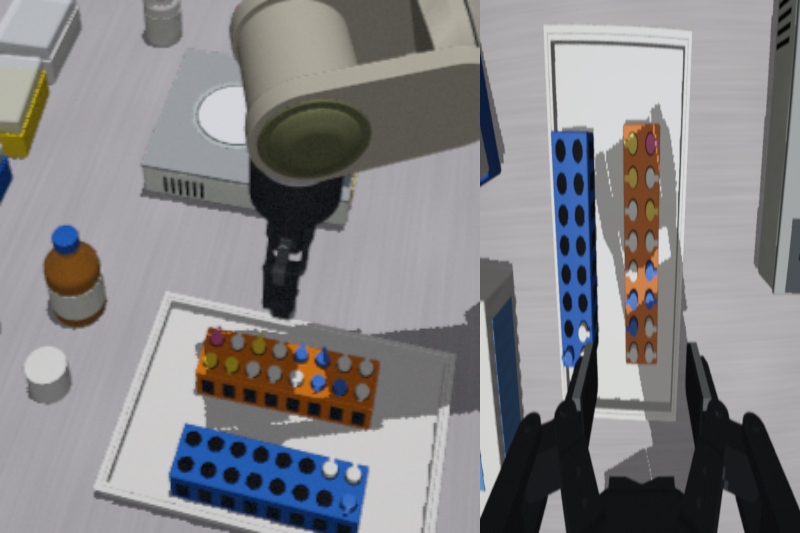

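The rack stands flat in the tray with the blue rack undisturbed. Next I go above the slider for a measurement.

>>> arm_command:
  deltas:
    - [[0.7, 0, -0.015, 0.01, 0], [0.7, 0, -0.03, 0.01, 0], [0.7, 0, -0.04, 0.01, 0], [0.7, 0, -0.04, 0.01, 0], [0.7, 0, -0.04, 0, 0], [0.7, 0, -0.04, 0, 0], [0.7, 0, -0.04, 0, 0], [0.7, 0, -0.04, 0, 0]]

```text
time_s: 9.65
ee_pos: [0.4749, -0.0093, 0.2518]
eef_rot: [-3.141, 0.039, 0.001]
contact_force: [1.6, 0.3, -0.6]
finger_gap: 0.851
grip_force: 0.0
```

>>> arm_command:
  deltas:
    - [[0.4, 0, -0.04, 0, 0], [0, 0, -0.03, 0, 0], [0, 0, -0.015, 0, 0], [0, 0, -0.005, 0, 0], [0, 0, 0, 0, 0], [0, 0, 0, 0, 0]]

```text
time_s: 10.25
ee_pos: [0.4755, -0.096, 0.2518]
eef_rot: [-3.141, 0.036, 0.0]
contact_force: [0.1, 0.4, 0.0]
finger_gap: 0.495
grip_force: 0.0
```

```bash
python3 - <<'E'
from h import *
w=snap('wrist','w5'); o=observe(); print(o['ee_pos'],o['eef_rot'])
im=w['img'].astype(int); r,g,b=im[...,0],im[...,1],im[...,2]
m=((g>r+35)&(g>b+35)).astype('uint8'); n,l,s,ce=cv2.connectedComponentsWithStats(m)
for i in range(1,n):
    if s[i,4]>8: print('green',s[i],ce[i],px2w(w,ce[i],.06)[0].round(4))
m=((r>1.6*g)&(r>60)&(r>1.5*b)).astype('uint8'); n,l,s,ce=cv2.connectedComponentsWithStats(m)
for i in range(1,n):
    if s[i,4]>50: print('red',s[i],ce[i],px2w(w,ce[i],.012)[0].round(4))
m=((r>200)&(g>200)&(b>200)).astype('uint8'); n,l,s,ce=cv2.connectedComponentsWithStats(m)
for i in range(1,n):
    if s[i,4]>10: print('white',s[i],ce[i],px2w(w,ce[i],.06)[0].round(4),px2w(w,ce[i],.082)[0].round(4))
E
```

```text
[ 0.47554781 -0.095928    0.25187003] [-3.14113022e+00  3.56790826e-02  1.63799920e-04]
green [238 199   7  19 118] [240.79661017 208.00847458] [ 0.4875 -0.0244  0.06  ]
green [240 241   7  17 101] [243.34653465 248.95049505] [ 0.4498 -0.0233  0.06  ]
red [ 513   11   60   63 2924] [542.6997264  42.3871409] [ 0.6251 -0.2991  0.012 ]
red [  0 225  18  78 355] [  6.2084507  267.96056338] [0.418  0.2553 0.012 ]
white [  196     7   125   134 12985] [258.36788602  73.54655372] [ 0.5956 -0.0475  0.06  ] [ 0.5928 -0.051   0.082 ]
white [   0   64   54  279 6407] [ 19.64991416 247.19915717] [0.4564 0.1888 0.06  ] [0.4632 0.169  0.082 ]
white [328  66   2  27  37] [328.51351351  78.81081081] [ 0.5902 -0.1029  0.06  ] [ 0.5877 -0.1026  0.082 ]
white [316 108   4   9  18] [317.83333333 112.27777778] [ 0.565  -0.0938  0.06  ] [ 0.5643 -0.0941  0.082 ]
white [ 19 351  28   3  37] [ 31.97297297 352.43243243] [0.3419 0.2093 0.06  ] [0.3566 0.1881 0.082 ]
white [  0 354  47   5 116] [ 24.59482759 355.85344828] [0.3376 0.219  0.06  ] [0.3526 0.1971 0.082 ]
```

View pics/w5.png

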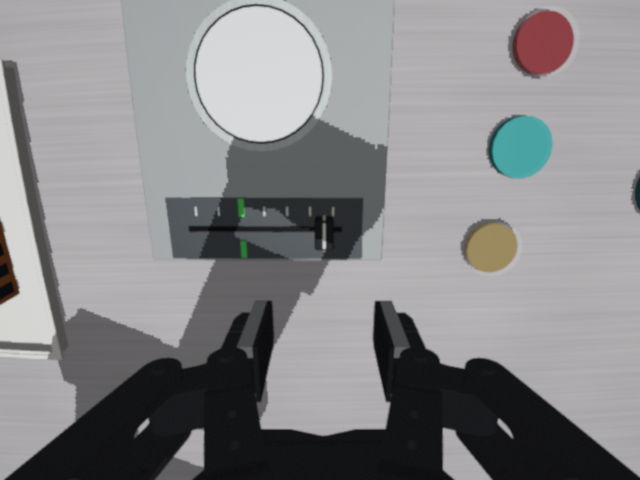

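The wrist view shows the glass at (258,74), the green dashes at (241,208) and (243,249), the slider cap at (324,231) and the red dish at (543,42). Targets: cap at (0.467,-0.096) to green mark (0.469,-0.024), and glass at (0.596,-0.048). Gripping the cap.

>>> arm_command:
  deltas:
    - [[0, -0.009, 0, -0.02, 0], [0, 0, 0, -0.04, 0], [0, 0, 0, -0.04, 0], [0, 0, 0, -0.035, 0], [0, 0, 0, -0.02, 0], [0, 0, 0, -0.01, 0], [0, 0, 0, -0.003, 0], [0, 0, 0, 0, 0]]

```text
time_s: 11.1
ee_pos: [0.467, -0.0968, 0.0843]
eef_rot: [3.141, -0.037, 0.001]
contact_force: [1.0, 0.7, -0.1]
finger_gap: 0.504
grip_force: 0.0
```

>>> arm_command:
  deltas:
    - [[-0.3, 0, 0, 0, 0], [-0.5, 0, 0, 0, 0], [-0.6, 0, 0, 0, 0], [-0.7, 0, 0, 0, 0], [-0.8, 0, 0, 0, 0], [-0.9, 0, 0, 0, 0], [-0.9, 0, 0, 0, 0]]
  newtons: 20

```text
time_s: 11.8
ee_pos: [0.4669, -0.0971, 0.0845]
eef_rot: [3.141, -0.038, 0.002]
contact_force: [-0.2, 1.9, 5.9]
finger_gap: 0.184
grip_force: 24.2
```

>>> arm_command:
  deltas:
    - [[-0.9, 0, 0.01, 0, 0], [-0.9, 0.001, 0.015, 0, 0], [-0.9, 0, 0.015, 0, 0], [-0.9, 0.001, 0.015, 0, 0], [-0.9, 0, 0.01, 0, 0], [-0.9, 0, 0.008, 0, 0], [-0.9, 0, 0, 0, 0], [-0.9, 0, 0, 0, 0]]

```text
time_s: 12.6
ee_pos: [0.4688, -0.0238, 0.0844]
eef_rot: [3.141, -0.038, 0.002]
contact_force: [-1.2, 2.3, 6.7]
finger_gap: 0.181
grip_force: 24.2
```

>>> arm_command:
  deltas:
    - [[-0.5, 0, 0, 0, 0], [-0.3, 0, 0, 0, 0], [0, 0, 0, 0, 0], [0, 0, 0, 0, 0], [0, 0, 0, 0.02, 0], [0, 0, 0, 0.03, 0], [0, 0, 0, 0.04, 0], [0.5, 0, -0.03, 0.04, 0]]

```text
time_s: 13.4
ee_pos: [0.468, -0.0524, 0.2151]
eef_rot: [-3.14, 0.033, 0.002]
contact_force: [1.2, -0.6, -0.1]
finger_gap: 0.653
grip_force: 0.0
```

>>> arm_command:
  deltas:
    - [[1, 0, -0.035, 0.03, 0], [1, 0.01, -0.04, 0, 0], [1, 0.01, -0.04, 0, 0], [1, 0.01, -0.04, 0, 0], [1, 0.01, -0.03, 0, 0], [1, 0, 0, 0, 0], [1, 0, 0, 0, 0]]

```text
time_s: 14.1
ee_pos: [0.5084, -0.2392, 0.2433]
eef_rot: [-3.141, 0.039, 0.001]
contact_force: [-0.2, 1.0, -0.3]
finger_gap: 1.0
grip_force: 0.0
```

```bash
python3 - <<'E'
from h import *
w=snap('wrist','w6'); s=snap('side','s6'); sc=snap('scene','c6'); o=observe(); print(o['ee_pos'],o['eef_rot'])
im=w['img'].astype(int); r,g,b=im[...,0],im[...,1],im[...,2]
m=((r>1.6*g)&(r>60)&(r>1.5*b)).astype('uint8'); n,l,st,ce=cv2.connectedComponentsWithStats(m)
for i in range(1,n):
    if st[i,4]>50: print('red',st[i],ce[i],px2w(w,ce[i],.012)[0].round(4))
u=w2px(w,[[.469,-.024,.07]])[0]; print(u)
v=w2px(s,[[.469,-.024,.07]])[0].astype(int); a=cv2.resize(s['img'][v[1]-30:v[1]+30,v[0]-45:v[0]+15],(480,480),interpolation=cv2.INTER_CUBIC)
cv2.imwrite('pics/m6.png',np.hstack([cv2.resize(w['img'],(320,480)),a])[:,:,::-1])
E
```

```text
[ 0.50843706 -0.2379699   0.24399356] [-3.14119935e+00  3.64136585e-02  1.37920745e-04]
red [ 360   48   59   63 2880] [389.42083333  79.18333333] [ 0.6259 -0.3012  0.012 ]
[ 82.7496939  273.90144819]
```

View pics/m6.png

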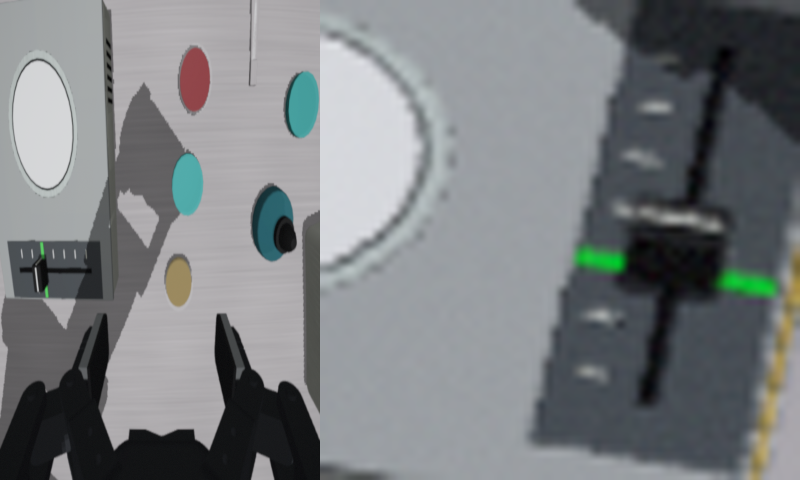

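The cap sits at the green dashes (crop (670,250)). The red dish is measured at (0.6255,-0.3005). Moving down around it.

>>> arm_command:
  deltas:
    - [[1, 0.03, -0.016, -0.01, 0], [1, 0.04, -0.022, -0.01, 0], [1, 0.035, -0.018, -0.02, 0], [1, 0.012, -0.006, -0.04, 0], [1, 0, 0, -0.04, 0], [1, 0, 0, -0.04, 0], [1, 0, 0, -0.03, 0], [0.8, 0, 0, -0.018, 0]]

```text
time_s: 15.05
ee_pos: [0.6249, -0.2993, 0.0332]
eef_rot: [-3.139, 0.036, 0.005]
contact_force: [-0.5, 0.1, 0.5]
finger_gap: 0.899
grip_force: 0.0
```

>>> arm_command:
  deltas:
    - [[0.6, 0, 0, -0.01, 0], [0.6, 0, 0, -0.004, 0], [0.6, 0, 0, 0, 0], [0.6, 0, 0, 0, 0]]
  newtons: 20

```text
time_s: 15.45
ee_pos: [0.6262, -0.3012, 0.0232]
eef_rot: [3.14, -0.038, 0.003]
contact_force: [-0.6, 0.0, 0.2]
finger_gap: 0.801
grip_force: 0.0
```

```bash
python3 - <<'E'
from h import *
s=load('s6'); v=w2px(s,[[.469,-.024,.07]])[0].astype(int)
print('cap line',px2w(s,np.array([v[0]-45+350/8,v[1]-30+217/8]),.082))
print('green',px2w(s,[[v[0]-45+282/8,v[1]-30+260/8],[v[0]-45+430/8,v[1]-30+286/8]],.06).mean(0))
w=snap('wrist','w7'); o=observe(); print(o['ee_pos'],o['contact_force'])
cv2.imwrite('pics/w7.png',w['img'][:,:,::-1])
E
```

```text
cap line [[ 0.47227976 -0.022682    0.082     ]]
green [ 0.46948026 -0.02315312  0.06      ]
[ 0.62608477 -0.30126357  0.02316252] [0.38811838 0.33402358 0.30183828]
```

View pics/w7.png

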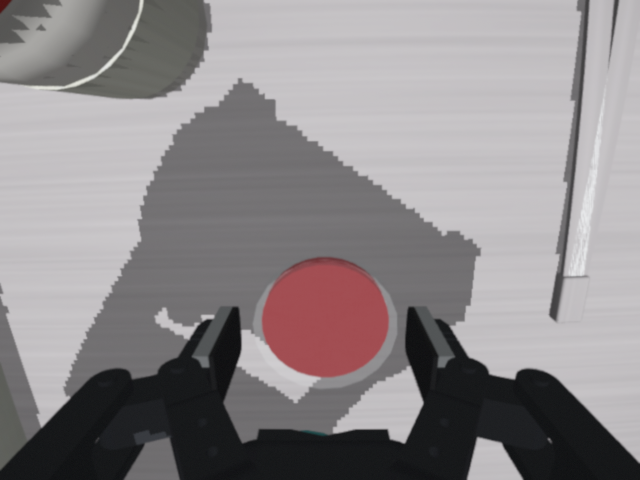

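The slider checks out to about 0.5 mm. The dish sits centred between the pads at (326,318). Feeling for the bench.

>>> arm_command:
  deltas:
    - [[0.6, 0, 0, -0.002, 0], [0.6, 0, 0, -0.002, 0], [0.6, 0, 0, -0.002, 0], [0.6, 0, 0, 0, 0]]

```text
time_s: 15.9
ee_pos: [0.6255, -0.3009, 0.0154]
eef_rot: [-3.141, 0.038, 0.001]
contact_force: [-0.4, -0.4, 1.0]
finger_gap: 0.799
grip_force: 0.0
```

```bash
python3 - <<'E'
from h import *
w=load('w7'); im=w['img'].astype(int); r,g,b=im[...,0],im[...,1],im[...,2]
m=((r>1.6*g)&(r>60)&(r>1.5*b)); m[:200]=0; c,rad,_=cv2.fitEllipse(max(cv2.findContours(m.astype('uint8'),0,2)[0],key=len))
print(c,rad,px2w(w,c,.013))
E
```

```text
(324.9027099609375, 317.4743347167969) (118.11101531982422, 123.87451171875) [[ 0.62967418 -0.30193599  0.013     ]]
```

>>> arm_command:
  deltas:
    - [[0.6, 0.003, 0, -0.001, 0], [0.6, 0, 0, -0.001, 0], [0.6, 0, 0, 0, 0], [0.6, 0, 0, 0, 0]]

```text
time_s: 16.3
ee_pos: [0.6286, -0.301, 0.0138]
eef_rot: [-3.141, 0.038, 0.0]
contact_force: [-0.4, -0.9, -0.1]
finger_gap: 0.803
grip_force: 0.0
```

>>> arm_command:
  deltas:
    - [[0.6, 0, 0, -0.001, 0], [0.6, 0, 0, -0.001, 0], [0.6, 0, 0, 0, 0], [0.6, 0, 0, 0, 0]]

```text
time_s: 16.7
ee_pos: [0.6286, -0.301, 0.0118]
eef_rot: [-3.141, 0.038, 0.0]
contact_force: [0.8, -0.2, -1.1]
finger_gap: 0.798
grip_force: 0.0
```

>>> arm_command:
  deltas:
    - [[0.5, 0, 0, 0, 0], [0.42, 0, 0, 0, 0], [0.35, 0, 0, 0, 0], [0.25, 0, 0, 0, 0], [0.1, 0, 0, 0, 0], [0.1, 0, 0, 0, 0], [0.1, 0, 0, 0, 0]]

```text
time_s: 17.4
ee_pos: [0.6288, -0.3013, 0.0123]
eef_rot: [3.141, -0.038, 0.001]
contact_force: [-0.8, -1.4, 4.8]
finger_gap: 0.693
grip_force: 24.9
```

>>> arm_command:
  deltas:
    - [[0.1, 0, 0, 0.003, 0], [0.1, 0, 0, 0.007, 0], [0.1, 0, 0, 0.015, 0], [0.1, 0, 0, 0.025, 0], [0.1, 0, 0, 0.03, 0], [0.1, 0, 0, 0.02, 0], [0.1, 0, 0, 0.01, 0], [0.1, 0, 0, 0, 0]]

```text
time_s: 18.2
ee_pos: [0.629, -0.3012, 0.1237]
eef_rot: [3.14, -0.038, 0.004]
contact_force: [0.6, -0.1, -0.3]
finger_gap: 0.691
grip_force: 21.9
```

```bash
python3 - <<'E'
from h import *
w=snap('wrist','w8'); s=snap('side','s8'); o=observe(); print(o['ee_pos'],o['contact_force'],o['grip_force'],o['finger_gap'])
im=w['img'].astype(int); r,g,b=im[...,0],im[...,1],im[...,2]
m=((r>1.6*g)&(r>60)&(r>1.5*b)); m[:200]=0; c,rad,a=cv2.fitEllipse(max(cv2.findContours(m.astype('uint8'),0,2)[0],key=len))
print(c,rad,a,px2w(w,c,o['ee_pos'][2]+.001))
v=w2px(s,[o['ee_pos']])[0].astype(int); print(v)
a=cv2.resize(s['img'][v[1]-30:v[1]+30,v[0]-30:v[0]+30],(480,480),interpolation=cv2.INTER_CUBIC)
cv2.imwrite('pics/m8.png',np.hstack([cv2.resize(w['img'][200:440],(320,480)),a])[:,:,::-1])
E
```

```text
[ 0.62825918 -0.30078069  0.12098807] [-0.84790276  0.05002032 -0.17648689] 21.886584162712097 0.6925434682304467
(322.8680114746094, 336.0041809082031) (124.08248138427734, 131.88504028320312) 89.83353424072266 [[ 0.62902308 -0.30104707  0.12198807]]
[321 151]
```

View pics/m8.png

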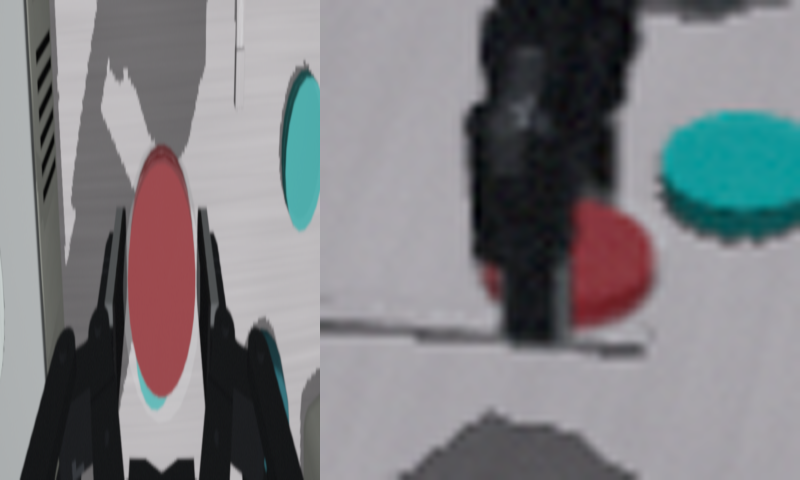

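The dish is held near level and centred to within 1 mm. Carrying it to the glass.

>>> arm_command:
  deltas:
    - [[0.1, -0.002, 0.015, 0, 0], [0.1, -0.004, 0.03, 0, 0], [0.1, -0.005, 0.04, 0, 0], [0.1, -0.005, 0.04, 0, 0], [0.1, -0.005, 0.04, 0, 0], [0.1, -0.005, 0.04, 0, 0], [0.1, -0.004, 0.028, 0, 0], [0.1, -0.003, 0.015, 0, 0]]

```text
time_s: 19.1
ee_pos: [0.5944, -0.0498, 0.1211]
eef_rot: [-3.14, 0.034, 0.003]
contact_force: [-0.4, 0.6, -1.0]
finger_gap: 0.691
grip_force: 21.9
```

>>> arm_command:
  deltas:
    - [[0.1, 0, 0.005, 0, 0], [0.1, 0, 0, -0.01, 0], [0.1, 0, 0, -0.015, 0], [0.1, 0, 0, -0.01, 0], [0.1, 0, 0, -0.005, 0], [0.1, 0, 0, -0.003, 0], [0.1, 0, 0, 0, 0], [0.1, 0, 0, 0, 0]]

```text
time_s: 19.9
ee_pos: [0.5959, -0.0482, 0.0792]
eef_rot: [3.141, -0.038, 0.001]
contact_force: [0.3, 0.5, 0.7]
finger_gap: 0.689
grip_force: 21.9
```

```bash
python3 - <<'E'
from h import *
w=snap('wrist','w9'); o=observe(); print(o['ee_pos'],o['contact_force'],o['grip_force'],o['finger_gap'])
im=w['img'].astype(int); r,g,b=im[...,0],im[...,1],im[...,2]
m=((r>1.6*g)&(r>60)&(r>1.5*b)); m[:200]=0; c,rad,a=cv2.fitEllipse(max(cv2.findContours(m.astype('uint8'),0,2)[0],key=len))
print(c,rad,px2w(w,c,o['ee_pos'][2]+.001))
E
```

```text
[ 0.59585494 -0.04818282  0.07926936] [ 0.00749083  0.39788067 -0.08859807] 21.881641745567322 0.6925090677360894
(322.9751281738281, 336.05841064453125) (123.6134033203125, 131.2396697998047) [[ 0.59756042 -0.0481418   0.08026936]]
```

Now the final lowering, about 7 mm to contact.

>>> arm_command:
  deltas:
    - [[0.1, 0, 0, -0.002, 0], [0.1, 0, 0, -0.002, 0], [0.1, 0, 0, -0.001, 0], [0.1, 0, 0, -0.001, 0], [0.1, 0, 0, 0, 0], [0.1, 0, 0, 0, 0]]

```text
time_s: 20.55
ee_pos: [0.5956, -0.048, 0.0728]
eef_rot: [3.141, -0.038, 0.0]
contact_force: [-0.1, -0.7, 0.1]
finger_gap: 0.689
grip_force: 21.9
```

>>> arm_command:
  deltas:
    - [[0.1, 0, 0, -0.0005, 0], [0.1, 0, 0, -0.0005, 0], [0.1, 0, 0, 0, 0]]

```text
time_s: 20.85
ee_pos: [0.5957, -0.0481, 0.0722]
eef_rot: [3.141, -0.038, 0.001]
contact_force: [-1.2, -0.2, 4.4]
finger_gap: 0.693
grip_force: 24.4
```

Contact (4 N). Releasing gently, then retreating straight up.

>>> arm_command:
  deltas:
    - [[0.36, 0, 0, 0, 0], [0.4, 0, 0, 0, 0], [0.45, 0, 0, 0, 0], [0.55, 0, 0, 0, 0], [0.7, 0, 0, 0, 0], [0.8, 0, 0, 0, 0], [0.8, 0, 0, 0, 0], [0.8, 0, 0, 0, 0]]

```text
time_s: 21.65
ee_pos: [0.5956, -0.048, 0.0718]
eef_rot: [3.141, -0.038, -0.0]
contact_force: [0.2, 0.6, -0.2]
finger_gap: 0.9
grip_force: 0.0
```

>>> arm_command:
  deltas:
    - [[0.8, 0, 0, 0.01, 0], [0.8, 0, 0, 0.02, 0], [0.8, 0, 0, 0.04, 0], [0.8, 0, 0, 0.04, 0], [0.8, -0.02, 0, 0.04, 0], [0.8, -0.04, 0, 0.02, 0], [0.8, -0.02, 0, 0, 0], [0.8, 0, 0, 0, 0]]

```text
time_s: 22.45
ee_pos: [0.5139, -0.0478, 0.2437]
eef_rot: [3.141, -0.039, 0.003]
contact_force: [0.0, -0.3, -0.4]
finger_gap: 0.9
grip_force: 0.0
```

```bash
python3 - <<'E'
from h import *
w=snap('wrist','w10'); o=observe(); print(o['ee_pos'],o['contact_force'])
im=w['img'].astype(int); r,g,b=im[...,0],im[...,1],im[...,2]
def big(m): c=cv2.findContours(m.astype('uint8'),0,2)[0]; return cv2.fitEllipse(cv2.convexHull(max(c,key=cv2.contourArea)))
m=(r>1.6*g)&(r>60)&(r>1.5*b); m[:, :150]=0; e=big(m); print('dish',e,px2w(w,e[0],.073))
e=big((r>200)&(g>200)&(b>200)&(np.arange(640)>150)); print('glass',e,px2w(w,e[0],.06))
m=((g>r+35)&(g>b+35)).astype('uint8'); n,l,s,ce=cv2.connectedComponentsWithStats(m); print([(ce[i],px2w(w,ce[i],.06)[0].round(4)) for i in range(1,n) if s[i,4]>15])
cv2.imwrite('pics/w10.png',w['img'][:,:,::-1])
E
```

```text
[ 0.5151333  -0.04799816  0.24307288] [1.18722583 0.48576429 0.25499603]
dish ((320.56097412109375, 125.05345916748047), (66.66593170166016, 69.19014739990234), 178.61593627929688) [[ 0.59367346 -0.04794266  0.073     ]]
glass ((320.022216796875, 122.10223388671875), (123.82752227783203, 128.4851531982422), 178.6037139892578) [[ 0.59600106 -0.04750635  0.06      ]]
[(array([297.13043478, 250.33043478]), array([ 0.4889, -0.0244,  0.06  ])), (array([298.46153846, 296.15384615]), array([ 0.4446, -0.0236,  0.06  ]))]
```

View pics/w10.png

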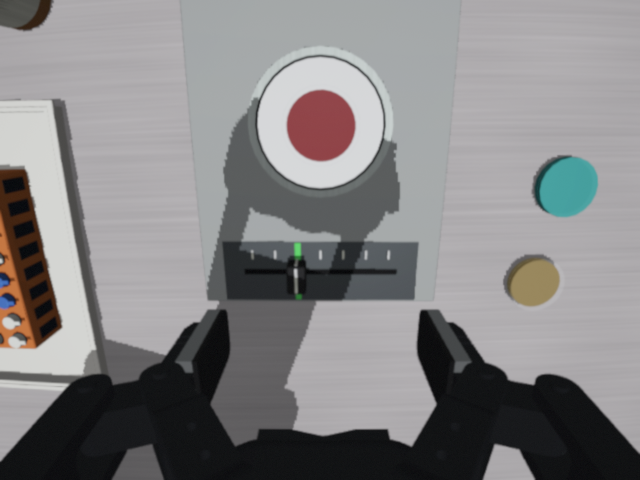

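The dish (321,125) is within 3 mm of the glass centre (320,122) and level. The cap's line (297,272) lies between the green dashes, the rack is in the tray, and the arm is clear. Handing in.

```bash
python3 -c "
from plant import job
print(job.sign_off())"
```

```text
the job is handed in; nothing more can be done
None
```

The job is handed in (no verdict came back): by my last camera checks the orange rack stands flat in the tray, the red dish is within about 3 mm of the glass centre, the slider is about 0.5 mm from the green mark, and the arm is clear.

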